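# Clamp a pipe in a yoke vise with its removable crank

### The job

Clamp the pipe in the vise for sawing: fit the loose crank fully home on the square end of the vise screw without forcing it, then wind it clockwise until the jaw holds the pipe firmly, hand-tight, without crushing the thin wall. Let go and leave the crank on the screw; do not disturb the other things on the bench.

Things in the scene. Friction and masses are not known exactly. Their poses are not given: they have to be found in the camera images.
- vise: Yoke pipe vise fixed to the bench: dark grey cast base 90 x 200 x 12 mm, steel lower V-jaw, two columns, a bridge over them (134 mm long, 34 mm wide, top 150 mm above the bench, screw boss 44 mm wide to 161 mm). Origin: middle of the base's underside, on the screw's axis. x runs along the pipe, y from column to column, z up.
- jaw: Upper jaw, 90 x 44 mm, below the bridge; clockwise turns lower jaw and screw together, 8 mm a turn. Origin: on the screw's axis, level with its V insert's inner ridge when new. The insert is worn and shimmed, its ridge 0 to 5 mm below the origin, not measured: it meets the pipe with the origin 23 to 28 mm above the pipe's axis, after 1.2 to 2.2 turns, and is tight 0.1 turn later.
- screw: Vise screw, upright, sinking as it turns; clockwise from above tightens. Self-locking. Turning it free takes 0.3 N m (3.5 N at the crank's grip, square to the arm). On the pipe the effort climbs: 5 N is the least firm hold, 7 N hand-tight, 9 N crushes the wall. Felt while turning or after a slow small step; after a stop or fast move friction hides up to 3 N. Origin as the jaw's.
- square_end (a point): Middle of the top of the screw's square end: bare steel, upright, 15 mm square, 26 mm from its top down to the round 28 mm shoulder; top edges bevelled 2.5 mm wide, 3.5 mm deep. x and y are square to its faces, z up along the axis. It stands 212 to 216 mm above the bench by turns and comes down with the screw.
- crank: Removable crank, dark steel, about 0.4 kg, lying flat on the bench, grip up. Origin: middle of the square socket's mouth, in the hub's underside. x points along the arm to the grip, z up. Fully home the hub sits on the screw's shoulder, origin 26 mm below the top of square_end; it fits in any of four quarter turns. Arm: flat bar 20 mm wide, 12 mm thick, level with the underside.
- crank_hub (a point): Centre of the crank's hub, on the socket's axis, 16 mm above the underside; axes as the crank's. The hub is 34 mm square (faces square to x and y) and 32 mm high; its socket, 16.5 mm square with the same axes, goes right through.
- crank_grip (a point): Middle of the crank's upright black grip, a freely revolving cylinder of 24 mm diameter from 15 to 91 mm above the crank's underside (a 16 mm washer on it ends at 96 mm), this point at 53 mm. Its axis is 85 mm from the socket's axis along the crank's x. Axes as the crank's.
- pipe: Thin-walled steel pipe, 42 mm diameter, 270 mm long, lying loose in the vise's lower V. Origin: its middle, on its axis, 52 mm above the bench. x along the pipe.
- hammer: Bystander: hammer lying on the bench. Origin at its underside.
- paste_tin: Bystander: tin of cutting paste, 70 mm diameter, 70 mm high. Origin: middle of its underside.
- fittings: Bystander: open grey box of brass fittings, 160 x 120 x 50 mm. Origin: middle of its underside.
- wrench: Bystander: open-ended wrench lying on the bench. Origin at its underside.
There are look-alikes about, which are no part of the job. Leave any brown or red look-alike of the crank alone.

How it is judged:
By the outcome, as a careful person would: the job done as asked, in the order asked, and still so for the second after the job is handed in, with the robot touching nothing.
It also fails if it takes over 72 s, if anything falls off the work surface, if the arm or the gripper's body presses on something with over 40 N, if the wrist force passes 120 N, or if a joint passes its speed limit or range.

### The arm

A 7-joint arm with a two-finger parallel gripper is mounted at the origin on the work surface. World frame = base frame: x ahead of the robot, y to its left, z up, the work surface at z = 0. Lengths are in mm, angles in rad, forces in N, time in s.
With the tool pointing down it reaches from about 400 to 875 mm from the base axis. Payload 6.5 kg.
Tool frame: the origin (TCP) lies on the centre line of the jaws, within the pads' length; the fingertips stand finger_overhang ahead of it and the grasp point (between the pads) lies 2 mm behind it (finger_overhang is the distance from the TCP to the fingertips, in mm); z points along the fingers, y is the line along which they close (so a half turn about z gives the same grasp; the last joint's range is limited). The gripper opens to 85 mm and grips with 20 to 120 N. Pads are 22 mm wide; open, the fingers measure 114 mm over their backs; the gripper's body (76 mm by 85 mm) begins 54 mm behind the grasp point. The pads swing forward as they close: fully open they stand 13 mm farther back than shut.
Start: joints at [-1.285, 0.536, -0.004, 1.538, 0.003, 1.067, -0.071], TCP at [223.977, 610.184, 248.29] pointing down, gripper open.
Joint ranges: [-2.7, 2.7], [-0.37, 2.16], [-1.27, 1.26], [0.24, 2.4], [-1.31, 4.45], [0.19, 1.91], [-2.76, 2.76]. Speed limits (rad/s): [2.39, 2.39, 3.14, 3.14, 3.14, 3.14, 3.14].

### API

Orientations are given as a unit quaternion [x, y, z, w].
In Python, from cell import * gives the robot as it stands. The module is installed in compiled form; this text tells all that it offers.
- The arm moves only by the tool drive_tool, never from a script. Its argument "deltas" is text: rows parted by semicolons, each of 7 numbers parted by spaces: the shift along the tool's x, y, z in mm, then the turn, a rotation vector about the tool's x, y, z in rad, then the closure, from -1 (fully open) to 1 (shut). A call has 1 to 20 rows; each row shifts and turns the commanded pose from where the row before left it, along the tool's axes as they then stand; what a row does not reach is not made up. A row lasts 1/8 s, in which the tool goes at most 62.5 mm and 10.7 degrees, less where a joint would pass 70% of its speed; a pose out of reach is approached as far as the arm can. A call with a gripper value outside its range is refused whole. The fingers move at their own pace and stop on an object; the grip force is fixed at half the most. Time passes only in rows, so rows that do not move let the fingers close. It gives the time, the measured TCP pose, the force, the opening and the grip force at its end, in the units of the state.
- sense(): the state, without advancing time (a new reading comes with each control period).
- get_image(name): name is "side" or "top" or "wrist"; returns a dict with "frame" (384x512x3 uint8, red, green, blue), "fx", "fy", "cx", "cy" (pixels), "dist_coeffs" ([k1, k2, p1, p2, k3] as OpenCV has them; the pictures are not rectified), "T" (4x4, takes a point from camera to world coordinates). Camera axes: x right, y down, z forward; pixel columns grow to the right and rows downward; lengths in mm; the calibration is good to about 2 mm. A picture is of the moment at which its call begins. There is no depth.
- hand_in(): hands the job in; it is judged then, once.
The state is a dict: "t": time; "joint_pos": joint angles; "joint_velocities": joint speeds; "effort": joint torques, N m; "eef_pos": TCP position; "ee_rot": TCP orientation; "wrist_force": force on the tool from outside, world axes, zero at the start; "moment": the same for the moment, N m; "grip_width": finger opening in mm; "grip_force": force on a finger pad.
Only numpy, scipy, OpenCV 4.12 (cv2) and the standard library are available. Lean on these libraries where they do the work, as an engineer would, in place of code of your own. Each camera call takes 0.05 s, during which the arm holds its last target. There are 200 camera calls.

## Working session

There is one attempt and no reset: what is moved stays moved. The work goes in short steps, Python scripts to look and compute and a tool call to move; the robot and the scene stay as the last step left them, time stands still between calls to the robot, and variables do not carry over. Pictures are saved under pics/ and viewed, at most 10 in all, crops included, and the job is handed in when it is done.

Besides the shell and the picture viewer there is one more tool, called after ">>>" as name(argument=value, ...) on one line, values as JSON. drive_tool: Moves the arm, as the interface text tells. Its arguments: {"type":"object","properties":{"deltas":{"type":"string"}},"required":["deltas"]}

```bash
mkdir -p pics; cat > h.py <<'E'
from cell import *
import numpy as np, cv2
from scipy.spatial.transform import Rotation as R
def shot(n):
    im=get_image(n); np.savez(f'{n}.npz',**{k:np.array(v) for k,v in im.items()}); return im
def load(n): return dict(np.load(f'{n}.npz'))
def K(im): return np.array([[im['fx'],0,im['cx']],[0,im['fy'],im['cy']],[0,0,1]],float)
def ray(im,uv):
    p=cv2.undistortPoints(np.array([[uv]],float),K(im),np.array(im['dist_coeffs'],float))[0,0]
    T=np.array(im['T']); return T[:3,3],T[:3,:3]@np.array([p[0],p[1],1])
def onz(im,uv,z):
    o,d=ray(im,uv); return o+d*(z-o[2])/d[2]
def proj(im,P):
    Ti=np.linalg.inv(np.array(im['T'])); P=np.atleast_2d(np.array(P,float))
    rv=cv2.Rodrigues(Ti[:3,:3])[0]
    return cv2.projectPoints(P,rv,Ti[:3,3],K(im),np.array(im['dist_coeffs'],float))[0][:,0]
def tri(views):
    A=np.zeros((3,3));b=np.zeros(3)
    for im,uv in views:
        o,d=ray(im,uv);d=d/np.linalg.norm(d);M=np.eye(3)-np.outer(d,d);A+=M;b+=M@o
    return np.linalg.solve(A,b)
E
python3 - <<'E'
from h import *
s=sense();print(s)
a=[shot(n) for n in('top','side')]
for n,im in zip(('top','side'),a):
    cv2.imwrite(f'pics/{n}0.png',cv2.resize(im['frame'][:,:,::-1],(800,600)));print(n,np.round(im['T'],3).tolist(),im['fx'],im['dist_coeffs'])
E
```

```text
{'t': 0.0, 'joint_pos': array([-1.28519353,  0.53717547, -0.00445075,  1.5389013 ,  0.00258667,
        1.06730451, -0.07119773]), 'joint_velocities': array([-0.00073815,  0.00055203,  0.00011179,  0.00084932, -0.0015998 ,
       -0.00129984, -0.00045697]), 'effort': array([ 2.11317015e-04, -5.83417296e+01,  1.04850892e+00, -2.59102196e+01,
        1.23158630e-02,  9.70201800e-03,  2.11877227e-05]), 'eef_pos': array([223.77576629, 609.60339573, 247.39594013]), 'ee_rot': array([ 1.74957101e-01,  9.84575654e-01, -8.85805115e-04, -1.00115478e-04]), 'wrist_force': array([-1.23128423, -0.14137812, -0.21589899]), 'moment': array([0.00835848, 0.0034396 , 0.06605874]), 'grip_force': 0.0, 'grip_width': 85.24799801852485}
top [[-0.029, -0.983, 0.182, 338.173], [-0.999, 0.025, -0.021, 19.712], [0.016, -0.183, -0.983, 1403.496], [0.0, 0.0, 0.0, 1.0]] 413.50760970720967 [-0.02447466  0.          0.          0.          0.        ]
side [[0.84, -0.287, 0.46, -33.824], [-0.542, -0.411, 0.733, -959.083], [-0.021, -0.865, -0.501, 824.446], [0.0, 0.0, 0.0, 1.0]] 371.5903984513283 [0.02404674 0.         0.         0.         0.        ]
```

View pics/top0.png

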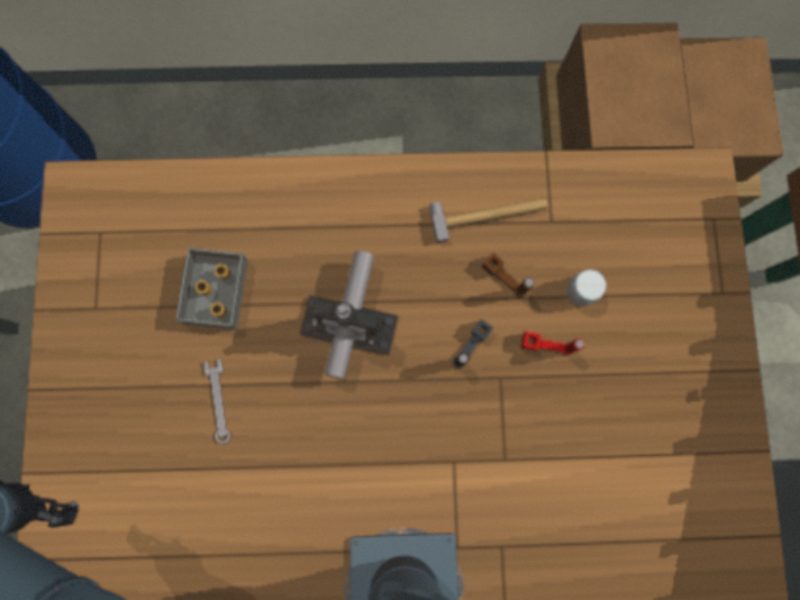

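View pics/side0.png

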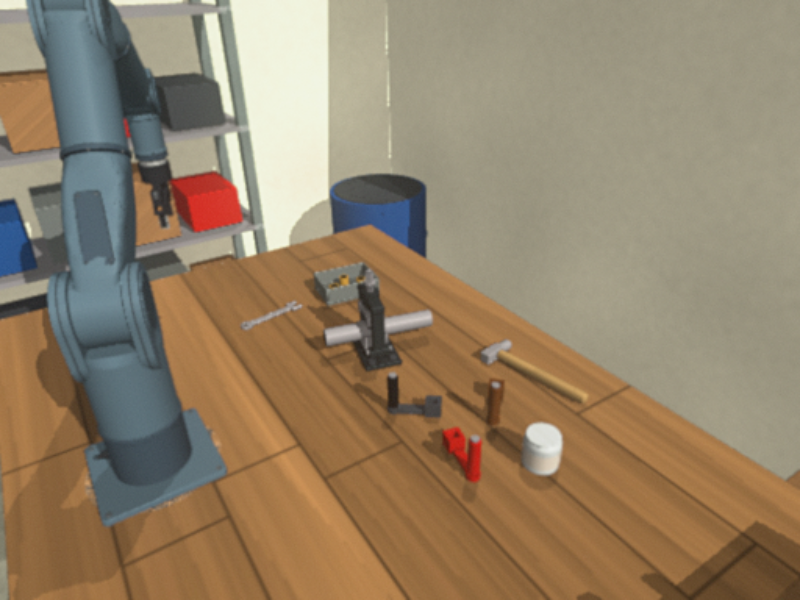

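Top view (800x600 scale): crank candidates are dark steel at (473,343), brown at (508,275) and red at (552,343). I choose the dark one, with its hub at about (482,328) and grip at about (461,360). The vise screw is at (345,311). Next I measure it and check it in a crop.

```bash
python3 - <<'E'
from h import *
t=load('top');s=load('side')
sc=.64
hub=onz(t,(482*sc,328*sc),32);gt=onz(t,(461*sc,360*sc),91);print('hub',hub,'grip',gt,np.linalg.norm((hub-gt)[:2]))
print('screw',onz(t,(345*sc,311*sc),214), 'tri',tri([(t,(345*sc,311*sc)),(s,(369*sc,270*sc))]))
print('grip tri',tri([(t,(461*sc,360*sc)),(s,(392*sc,376*sc))]))
# dark mask contour of crank
f=t['frame'];c=f[190:245,275:330][:,:,::-1];a=cv2.resize(c,None,fx=7,fy=7,interpolation=cv2.INTER_CUBIC)
f2=f[150:250,185:265][:,:,::-1];b=cv2.resize(f2,None,fx=4.8,fy=3.85,interpolation=cv2.INTER_CUBIC)
cv2.imwrite('pics/crop1.png',np.hstack([a,b]))
# pipe ends
hsv=cv2.cvtColor(f,cv2.COLOR_RGB2HSV)
m=((hsv[:,:,1]<50)&(hsv[:,:,2]>110)).astype(np.uint8);m[:155]=0;m[250:]=0;m[:,:200]=0;m[:,245:]=0
ys,xs=np.nonzero(m);print(len(xs),cv2.fitLine(np.c_[xs,ys].astype(np.float32),2,0,.01,.01).ravel())
for e in [(362*sc,256*sc),(338*sc,372*sc)]: print(onz(t,e,60))
E
```

```text
hub [ 530.40136118 -183.36929479   32.        ] grip [ 457.56545233 -128.36756551   91.        ] 91.27025715123784
screw [543.70094484  97.99266657 214.        ] tri [545.51357028  96.70991958 217.26149696]
grip tri [ 460.72156366 -129.96688779   89.91542425]
650 [  0.23665199  -0.97159445 224.53847    199.13385   ]
[688.85684525  70.19037781  60.        ]
[442.52055986 124.34173467  60.        ]
```

View pics/crop1.png

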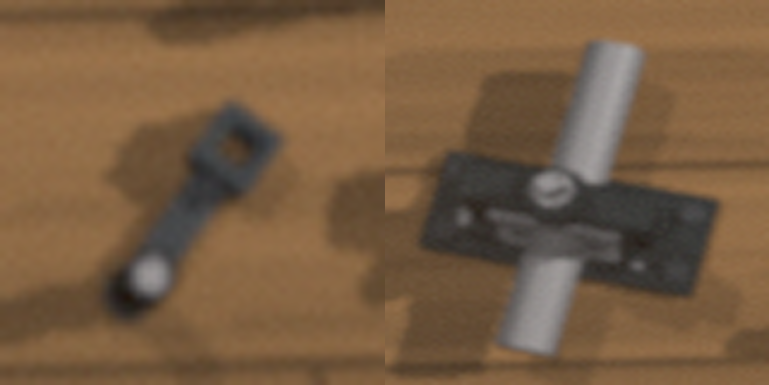

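The crop shows the dark steel crank: square hub with a through-socket at top px (308.7,211) and grip top at (296.7,229). The vise is at right with the screw end on top. Next I move over the vise for a wrist view.

>>> drive_tool(deltas="-20 -15 -35 0 0 0 -1;-40 -31 -35 0 0 0 -1;-42 -33 -35 0 0 0 -1;-42 -33 -35 0 0 0 -1;-42 -33 -10 0 0 0 -1;-42 -33 0 0 0 0 -1;-42 -33 0 0 0 0 -1;-42 -33 0 0 0 0 -1;-42 -33 0 0 0 0 -1;-42 -33 0 0 0 0 -1;-42 -31 0 0 0 0 -1;-20 -15 0 0 0 0 -1;0 0 0 0 0 0 -1")

```text
t: 1.72
eef_pos: [530.6, 117.8, 396.4]
ee_rot: [0.177, 0.984, -0.001, -0.0]
wrist_force: [-0.2, 0.2, 0.4]
grip_width: 85.4
grip_force: 0.0
```

```bash
python3 - <<'E'
from h import *
w=shot('wrist');s=sense();print(s['t'],s['eef_pos'],s['ee_rot']);print(np.round(w['T'],3).tolist(),w['fx'])
print(proj(w,[[544.5,97,214],[530,-183,20]]))
cv2.imwrite('pics/w1.png',w['frame'][:,:,::-1])
E
```

```text
1.775 [529.92434264 119.8371989  396.40201822] [ 1.75654610e-01  9.84451759e-01 -1.09495395e-04 -4.23624820e-04]
[[0.348, 0.898, 0.269, 462.331], [0.937, -0.333, -0.101, 142.993], [-0.001, 0.287, -0.958, 522.518], [0.0, 0.0, 0.0, 1.0]] 309.54685010661757
[[238.26351999 190.09429942]
 [ 90.61313758 203.99808529]]
```

View pics/w1.png

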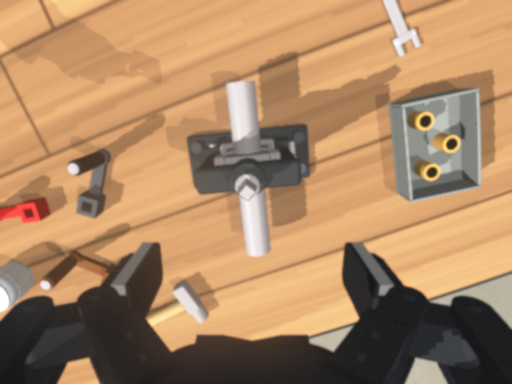

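The wrist view shows the vise, with the square end at px (247,187) standing like a diamond. The dark crank is at left, hub at about (90,204). I descend for a closer look at the square.

>>> drive_tool(deltas="-12 -4 30 0 0 0 -1;-13 -5 40 0 0 0 -1;-13 -4 40 0 0 0 -1;0 0 12 0 0 0 -1;0 0 0 0 0 0 -1;0 0 0 0 0 0 -1")

```text
t: 2.52
eef_pos: [561.8, 95.9, 276.5]
ee_rot: [0.174, 0.985, 0.001, 0.001]
wrist_force: [-0.9, -0.7, -1.1]
grip_width: 85.4
grip_force: 0.0
```

```bash
python3 - <<'E'
from h import *
w=shot('wrist');s=sense();print(s['t'],s['eef_pos'],s['ee_rot']);print(np.round(w['T'][:3,3],1))
p=proj(w,[[544.5,97,214]])[0];print(p)
x,y=int(p[0])-50,int(p[1])-50;print(x,y)
cv2.imwrite('pics/w2.png',cv2.resize(w['frame'][y:y+100,x:x+100,::-1],(600,600),interpolation=cv2.INTER_CUBIC))
E
```

```text
2.575 [561.86009733  95.71324901 276.53119263] [1.74490664e-01 9.84657833e-01 7.92957287e-04 1.15365175e-03]
[493.  120.4 402.5]
[244.41284961 188.85272804]
194 138
```

View pics/w2.png

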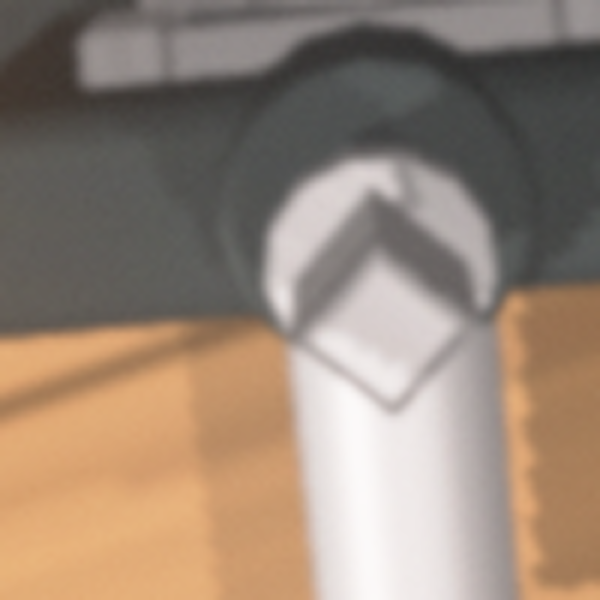

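The square end is seen close: flat-top near corner at crop (378,250), and outline corners left (292,335), right (478,320) and bottom (392,412). I fit the pose from these corners.

```bash
python3 - <<'E'
from h import *
from scipy.optimize import least_squares
w=load('wrist');t=load('top')
px=np.array([[378,250],[292,335],[478,320],[392,412]])/6+[194,138]
def pts(p,z):
    th=p[2];o=[]
    for k,(r,dz) in zip((2,1,3,0),((5,0),(7.5,-3.5),(7.5,-3.5),(7.5,-3.5))):
        a=th+k*np.pi/2; o.append([p[0]+r*2**.5*np.cos(a),p[1]+r*2**.5*np.sin(a),z+dz])
    return np.array(o)
for z in (212,214,216):
    best=min((least_squares(lambda p:(proj(w,pts(p,z))-px).ravel(),[548,95,a]) for a in (0,1.5,-1.5,3)),key=lambda r:r.cost)
    print(z,best.x[:2],'face yaw deg',(np.degrees(best.x[2])-45)%90,best.cost,best.fun.round(1))
    P=onz(t,(219.7,198.6),z);print('top',P)
im=t
h=onz(t,(236/7+275-.5,147/7+190-.5),32);g=onz(t,(152/7+275-.5,274/7+190-.5),94);d=g-h;print(h,g,np.hypot(*d[:2]),np.degrees(np.arctan2(d[1],d[0])))
E
```

```text
212 [552.46564566 103.59605538] face yaw deg 28.748560693224334 749.87449167069 [  2.   26.3  -0.5   1.2   0.7   1.7  -2.1 -28.2]
top [545.43379713 101.31541142 212.        ]
214 [551.86264137 103.7664777 ] face yaw deg 28.748326426145866 758.0852299092527 [  2.   26.4  -0.7   1.3   0.8   1.7  -2.1 -28.3]
top [545.08589751 101.17843433 214.        ]
216 [551.25940583 103.93593415] face yaw deg 28.681264218256757 766.5723069557013 [  2.   26.6  -0.9   1.3   1.    1.7  -2.1 -28.5]
top [544.73799789 101.04145725 216.        ]
[ 528.4623618  -182.37343819   32.        ] [ 462.76988712 -132.02119581   94.        ] 82.7698589015609 142.53040626171946
```

```bash
python3 - <<'E'
from h import *
from scipy.optimize import least_squares
w=load('wrist')
px=np.array([[378,250],[292,335],[478,320],[392,412]])/6+[194,138]-.4
def pts(p,z):
    return np.array([[p[0]+r*2**.5*np.cos(p[2]+k*np.pi/2),p[1]+r*2**.5*np.sin(p[2]+k*np.pi/2),z+dz] for k,r,dz in ((2,5,0),(3,7.5,-3.5),(1,7.5,-3.5),(0,7.5,-3.5))])
for z in (212,214,216):
    b=least_squares(lambda p:(proj(w,pts(p,z))-px).ravel(),[548,95,-.3])
    print(z,b.x[:2],'face yaw deg',(np.degrees(b.x[2])-45)%90,b.cost,b.fun.round(1))
E
```

```text
212 [550.29130628 103.96411481] face yaw deg 29.80305514886406 5.717322324041173 [ 0.3  2.7 -0.7 -1.2  0.5 -1.4 -0.  -0.2]
214 [549.69294856 104.13583047] face yaw deg 29.802921219640275 5.686139561415212 [ 0.3  2.6 -0.9 -1.2  0.7 -1.4 -0.  -0. ]
216 [549.09465499 104.30752444] face yaw deg 29.80277831232491 5.746917249505286 [ 0.2  2.5 -1.1 -1.2  0.8 -1.4 -0.   0.1]
```

The square end is at about (549,104) with face yaw about 29.8°. The crank hub is at about (528,-182) with x at about 142.5°. I move over the crank, turning so that the camera is opposite the grip.

>>> drive_tool(deltas="-9 -45 0 0 0 0 -1;-9 -45 0 0 0 0 -1;-9 -45 36 0 0 0 -1;-9 -45 36 0 0 0 -1;-9 -45 37 0 0 0 -1;-8 -44 37 0 0 0 -1;0 0 0 0 0 .185 -1;0 0 0 0 0 .185 -1;0 0 0 0 0 .185 -1;0 0 0 0 0 .185 -1;0 0 0 0 0 .185 -1;0 0 0 0 0 .185 -1;0 0 0 0 0 .185 -1;0 0 0 0 0 .185 -1;0 0 0 0 0 .185 -1;0 0 0 0 0 .185 -1;0 0 0 0 0 .185 -1;0 0 0 0 0 .185 -1;0 0 0 0 0 .185 -1;0 0 0 0 0 .185 -1")

```text
t: 5.08
eef_pos: [519.7, -175.2, 129.8]
ee_rot: [0.995, 0.097, 0.001, -0.0]
wrist_force: [0.2, -0.1, -0.1]
grip_width: 85.2
grip_force: 0.0
```

>>> drive_tool(deltas="0 0 0 0 0 .171 -1;0 0 0 0 0 .171 -1;0 0 0 0 0 .171 -1;0 0 0 0 0 .171 -1;0 0 0 0 0 .171 -1;0 0 0 0 0 0 -1;0 0 0 0 0 0 -1")

```text
t: 5.95
eef_pos: [518.9, -175.6, 129.2]
ee_rot: [0.947, -0.32, 0.0, -0.0]
wrist_force: [0.2, 0.5, 0.1]
grip_width: 85.2
grip_force: 0.0
```

```bash
python3 - <<'E'
from h import *
w=shot('wrist');s=sense();print(s['t'],s['eef_pos'],s['ee_rot'],s['joint_pos']);print(np.round(w['T'],3).tolist())
p=proj(w,[[528.5,-182.4,32],[462,-132,95]]);print(p)
cv2.imwrite('pics/w3.png',cv2.resize(w['frame'][:,:,::-1],(800,600),interpolation=cv2.INTER_CUBIC))
E
```

```text
6.0 [ 518.76835713 -175.69534645  129.14085489] [ 9.47329443e-01 -3.20260285e-01  2.92036660e-04 -4.38223612e-04] [-0.52636277  0.88984216  1.15395997  1.94257697 -0.98535291  1.02205717
 -1.12521259]
[[-0.606, -0.763, -0.227, 576.977], [-0.796, 0.58, 0.174, -220.384], [-0.001, 0.286, -0.958, 255.332], [0.0, 0.0, 0.0, 1.0]]
[[251.17923281 183.0727622 ]
 [251.22843502 335.54530632]]
```

View pics/w3.png

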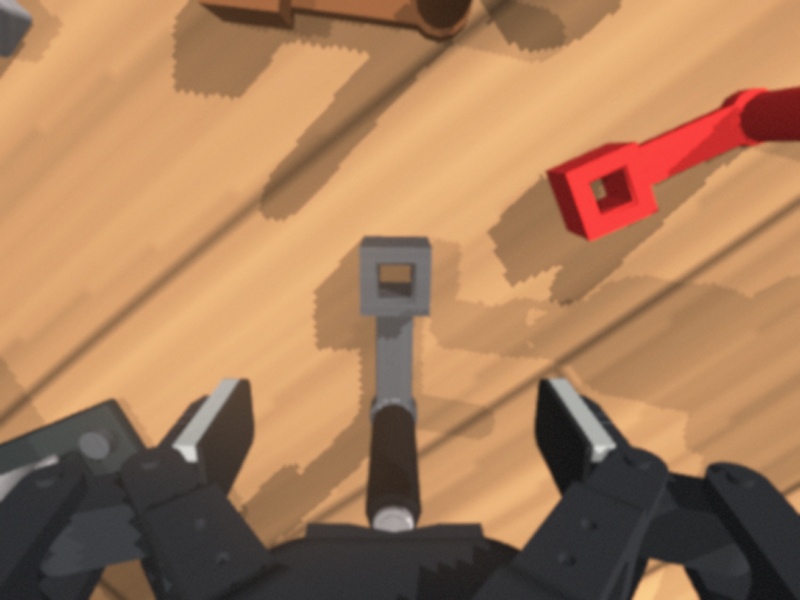

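The wrist view shows the dark crank hub centred at (395,281), its socket a square with a visible hole. The arm runs straight down to the grip at (393,520), well aligned with the tool. Red and brown ones are clear.

```bash
python3 - <<'E'
from h import *
w=load('wrist');f=lambda u,v:(u*.64-.2,v*.64-.2)
s=sense();Rm=R.from_quat(s['ee_rot'])
H=onz(w,f(395.5,281),32);print('hub',H);e=np.array([395.5,281])
for c in [(360,247),(430,247),(431,315),(361,315)]: print(onz(w,f(*c),32))
A=onz(w,f(394,330),12);B=onz(w,f(394,390),12);d=B-A;print('yaw',np.degrees(np.arctan2(d[1],d[0])),A)
print('tool delta',Rm.inv().apply(H-s['eef_pos']))
print([ (z,tri([(load('top'),(308.2,210.5)),(w,f(395.5,281))])) for z in [0]])
E
```

```text
hub [ 529.82510801 -185.04342027   32.        ]
[ 552.98487603 -181.78015554   32.        ]
[ 533.14502844 -207.84498486   32.        ]
[ 505.70267231 -188.44894669   32.        ]
[ 526.37123365 -161.28616498   32.        ]
yaw 142.70959099406832 [ 504.46770991 -164.80315469   12.        ]
tool delta [14.43442276  0.82023763 97.1440094 ]
[(0, array([ 528.92711837, -183.65302691,   25.94196994]))]
```

>>> drive_tool(deltas="7 0.5 20 0 0 0 -1;7 0 25 0 0 0 -1;0 0 25 0 0 0 -1;0 0 20 0 0 0 -1;0 0 10 0 0 0 -1;0 0 5 0 0 0 -1;0 0 0 0 0 0 -1")

```text
t: 6.88
eef_pos: [529.3, -185.0, 24.0]
ee_rot: [0.947, -0.322, 0.0, 0.0]
wrist_force: [0.3, -0.5, 0.5]
grip_width: 85.7
grip_force: 0.0
```

>>> drive_tool(deltas="0 0 0 0 0 0 0.2;0 0 0 0 0 0 0.5;0 0 0 0 0 0 1;0 0 0 0 0 0 1;0 0 0 0 0 0 1;0 0 0 0 0 0 1")

```text
t: 7.62
eef_pos: [529.5, -184.9, 24.4]
ee_rot: [0.947, -0.322, 0.0, -0.0]
wrist_force: [-0.6, 0.7, 6.4]
grip_width: 33.1
grip_force: 60.6
```

>>> drive_tool(deltas="0 0 -12 0 0 0 1;0 0 -25 0 0 0 1;0 0 -34 0 0 -.1676 1;0 0 -34 0 0 -.1676 1;0 0 -34 0 0 -.1676 1;0 0 -34 0 0 -.1676 1;0 0 -34 0 0 -.1676 1;0 0 -20 0 0 -.1676 1;0 0 -11 0 0 -.1676 1;0 0 0 0 0 0 1")

```text
t: 8.88
eef_pos: [528.9, -185.1, 262.5]
ee_rot: [0.967, 0.255, 0.001, -0.0]
wrist_force: [-0.8, -0.0, -5.8]
grip_width: 33.2
grip_force: 60.6
```

>>> drive_tool(deltas="9 -20 0 0 0 0 1;17 -40 0 0 0 0 1;17 -40 0 0 0 0 1;17 -40 0 0 0 0 1;17 -40 0 0 0 0 1;17 -40 0 0 0 0 1;9 -21 0 0 0 0 1;0 0 0 0 0 0 1;0 0 0 0 0 0 1")

```text
t: 10.0
eef_pos: [498.8, 74.5, 261.4]
ee_rot: [0.967, 0.255, -0.0, 0.0]
wrist_force: [-0.2, -1.1, -4.0]
grip_width: 32.6
grip_force: 60.9
```

```bash
python3 - <<'E'
from h import *
w=shot('wrist');s=sense();print(s['t'],s['eef_pos'],s['ee_rot'],s['joint_pos'].round(2),s['wrist_force'],s['grip_width']);print(np.round(w['T'],3).tolist())
print(proj(w,[[547,102,214]]))
cv2.imwrite('pics/w4.png',cv2.resize(w['frame'][:,:,::-1],(800,600),interpolation=cv2.INTER_CUBIC))
E
```

```text
10.05 [498.97020142  74.22919955 261.56928473] [ 9.67061492e-01  2.54542465e-01 -3.13076171e-04  3.25889365e-04] [-1.12  0.5   1.18  1.95 -0.54  1.06 -0.75] [-1.68168324 -0.48406337 -4.86017739] 32.96651584558717
[[0.493, -0.834, -0.25, 562.564], [-0.87, -0.472, -0.142, 110.188], [0.001, 0.287, -0.958, 387.432], [0.0, 0.0, 0.0, 1.0]]
[[250.68986982 130.00330148]]
```

View pics/w4.png

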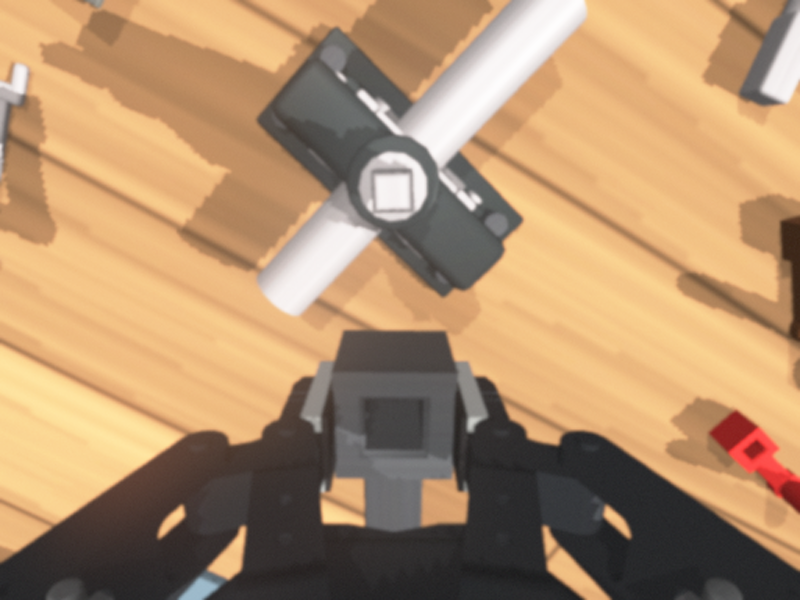

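The held hub is square in the jaws, with its top centre at about (394,426). The square end is at (392,191), nearly aligned with the hub. I measure both numerically.

```bash
python3 - <<'E'
from h import *
w=load('wrist');g=cv2.cvtColor(w['frame'],cv2.COLOR_RGB2GRAY)
c=g[98:148,226:276];b=cv2.resize(c,None,fx=8,fy=8,interpolation=cv2.INTER_CUBIC)
np.set_printoptions(linewidth=250);print(g[104:142,232:270:1][::2])
bl=((b<175)).astype(np.uint8)
n,l,st,ce=cv2.connectedComponentsWithStats(1-bl);
for i in range(1,n):
    if st[i,4]>3000:
        k,_=cv2.findContours((l==i).astype(np.uint8),0,1);print(st[i],[np.round(x,2) for x in cv2.minAreaRect(max(k,key=len))])
d=g[205:312,205:300];print(d[::6,::3])
E
```

```text
[[ 86  93 107 134 167 188 196 200 199 197 196 199 201 204 207 213 221 224 218 207 200 200 206 214 223 229 233 237 241 244 245 245 245 241 229 200 156 122]
 [ 97 119 151 176 191 196 197 195 194 192 192 191 192 192 192 191 191 191 190 188 187 189 188 189 192 192 194 203 219 230 236 240 244 245 246 240 221 172]
 [136 166 183 192 193 185 173 164 157 153 151 151 149 150 150 151 149 146 143 143 142 145 144 144 143 141 141 141 147 155 164 194 228 242 246 245 241 223]
 [170 188 191 193 186 168 150 145 147 148 147 147 148 150 151 152 152 149 148 147 153 159 163 162 159 157 151 151 155 157 154 169 213 237 245 246 245 241]
 [181 190 192 192 186 168 161 173 196 206 211 213 214 214 214 215 214 215 214 216 217 220 222 223 224 224 224 223 219 205 180 172 205 234 243 245 246 245]
 [186 191 193 193 186 169 160 180 214 233 240 241 241 241 241 240 240 240 240 240 241 242 242 243 244 245 245 243 236 219 186 173 206 233 243 245 246 246]
 [189 191 191 192 186 171 160 180 214 235 243 245 245 245 244 243 243 243 242 242 243 242 243 244 246 246 246 244 236 220 188 175 206 234 243 245 245 245]
 [191 191 192 1
[... 3703 characters left out ...]
 64  76  83  91  90  90  88  80  40  54  63]
 [ 53  57  47  77 109 109 118 113 113 117  73  67  67  66  67  68  68  68  66  65  66  66  79  85  90  89  90  88  75  39  55  52]
 [ 49  54  51  74 108 108 108 108 106 109 116 113 113 110 109 107 103 102 101  99  98  96  93  91  93  92  91  91  70  42  55  44]
 [ 47  56  54  72 110 109 109 109 109 109 109 113 123 125 124 124 123 123 123 125 124 124 123 124 125 125 121 124  89  38  55  43]
 [ 49  56  55  96 106 106 106 106 106 108 106 108 111 120 119 120 119 120 119 121 120 121 119 119 121 119 120 123 121  47  50  41]
 [ 57  83  79 183 187 185 184 183 181 153 108 110 109 109 110 112 112 110 116 115 113 118 150 164 158 156 155 159 164  84  51  52]]
```

```bash
python3 - <<'E'
from h import *
w=load('wrist');f=lambda u,v:(u*.64-.2,v*.64-.2)
s=sense();Rm=R.from_quat(s['ee_rot']);e=s['eef_pos']
for z in (267,270,273):
    P=np.array([onz(w,f(*c),z) for c in [(335,374),(457,374),(333,478),(455,478)]])
    Q=Rm.inv().apply(P-e);print(z,Q.round(1).tolist(),Q.mean(0))
S=onz(w,(250.8,121.7),211);print(S,Rm.inv().apply(S-e))
for a,b in [((238,110),(239.3,134)),((263,110),(263.4,134)),((238,108.5),(263,108.5)),((240,134),(262,134))]:
    d=onz(w,b,211)-onz(w,a,211);print(np.degrees(np.arctan2(d[1],d[0]))%90)
E
```

```text
267 [[14.8, -16.0, -5.4], [14.8, 17.4, -5.4], [-19.1, -17.9, -5.4], [-19.1, 18.2, -5.4]] [-2.16468771  0.44137852 -5.42883971]
270 [[16.2, -15.6, -8.5], [16.2, 17.0, -8.4], [-16.8, -17.4, -8.4], [-16.8, 17.8, -8.4]] [-0.29333554  0.43209968 -8.43028893]
273 [[17.7, -15.2, -11.5], [17.7, 16.5, -11.4], [-14.5, -17.0, -11.4], [-14.5, 17.3, -11.4]] [  1.57801663   0.42282084 -11.43173815]
[550.77071415 104.06986379 211.        ] [59.81805284 -0.49535352 50.52292646]
32.02407848904244
31.046867784145718
29.51463645564298
29.51517866795652
```

>>> drive_tool(deltas="20 -0.4 0 0 0 -.013 1;25 -0.5 0 0 0 0 1;15 0 0 0 0 0 1;0 0 8 0 0 0 1;0 0 6 0 0 0 1;0 0 3 0 0 0 1;0 0 0 0 0 0 1")

```text
t: 10.92
eef_pos: [550.2, 106.2, 244.6]
ee_rot: [0.965, 0.262, -0.0, -0.0]
wrist_force: [-0.3, 0.2, -5.6]
grip_width: 32.9
grip_force: 60.9
```

>>> drive_tool(deltas="0 0 2 0 0 0 1;0 0 2 0 0 0 1;0 0 2 0 0 0 1;0 0 2 0 0 0 1;0 0 0 0 0 0 1")

```text
t: 11.55
eef_pos: [550.6, 106.4, 236.6]
ee_rot: [0.965, 0.262, -0.0, 0.0]
wrist_force: [-0.9, -0.3, -4.8]
grip_width: 32.7
grip_force: 60.9
```

>>> drive_tool(deltas="0 0.8 1 0 0 0 1;0 0 1.5 0 0 0 1;0 0 1.5 0 0 0 1;0 0 1.5 0 0 0 1;0 0 0 0 0 0 1")

```text
t: 12.18
eef_pos: [550.9, 105.4, 231.1]
ee_rot: [0.965, 0.262, -0.0, 0.0]
wrist_force: [-1.2, -1.1, -6.1]
grip_width: 33.2
grip_force: 61.0
```

>>> drive_tool(deltas="0 0 2 0 0 0 1;0 0 3 0 0 0 1;0 0 3 0 0 0 1;0 0 3 0 0 0 1;0 0 0 0 0 0 1")

```text
t: 12.8
eef_pos: [550.9, 105.5, 219.8]
ee_rot: [0.965, 0.262, -0.0, 0.0]
wrist_force: [-0.4, -2.6, -7.5]
grip_width: 33.1
grip_force: 60.8
```

>>> drive_tool(deltas="0 0 1.5 0 0 0 1;0 0 1.5 0 0 0 1;0 0 1 0 0 0 1;0 0 1 0 0 0 1;0 0 0 0 0 0 1")

```text
t: 13.42
eef_pos: [551.0, 105.5, 215.2]
ee_rot: [0.965, 0.262, -0.0, 0.0]
wrist_force: [-2.6, -4.2, -2.1]
grip_width: 32.9
grip_force: 61.2
```

>>> drive_tool(deltas="0 0 1 0 0 0 1;0 0 1 0 0 0 1;0 0 0 0 0 0 1")

```text
t: 13.8
eef_pos: [551.0, 105.5, 213.3]
ee_rot: [0.965, 0.262, -0.0, 0.0]
wrist_force: [-2.7, -3.5, -2.3]
grip_width: 33.2
grip_force: 61.2
```

>>> drive_tool(deltas="-0.4 0.3 1 0 0 0 1;0 0 1 0 0 0 1;0 0 0 0 0 0 1")

```text
t: 14.18
eef_pos: [551.0, 105.4, 211.4]
ee_rot: [0.965, 0.262, 0.0, -0.0]
wrist_force: [-2.6, -3.9, -0.6]
grip_width: 33.0
grip_force: 61.5
```

>>> drive_tool(deltas="0 0 1 0 0 0 1;0 0 0 0 0 0 1")

```text
t: 14.42
eef_pos: [551.1, 105.4, 211.3]
ee_rot: [0.965, 0.262, 0.0, -0.0]
wrist_force: [-6.2, -1.9, 8.3]
grip_width: 32.6
grip_force: 62.8
```

Seated: the push came sharply at underside ≈187 mm, top ≈213. I release and rise, and turn to a comfortable yaw (tool x = world y).

>>> drive_tool(deltas="0 0 -1 0 0 0 0;0 0 0 0 0 0 -0.5;0 0 0 0 0 0 -1;0 0 0 0 0 0 -1;0 0 0 0 0 0 -1;0 0 -20 0 0 0 -1;0 0 -30 0 0 0 -1;0 0 -35 0 0 -.17345 -1;0 0 -25 0 0 -.17345 -1;0 0 0 0 0 -.17345 -1;-11 -18 0 0 0 -.17345 -1;0 0 0 0 0 -.17345 -1;0 0 0 0 0 -.17345 -1;0 0 0 0 0 0 -1;0 0 0 0 0 0 -1")

```text
t: 16.3
eef_pos: [530.0, 104.4, 321.9]
ee_rot: [0.708, 0.706, 0.0, 0.0]
wrist_force: [-0.5, 0.7, 0.1]
grip_width: 85.1
grip_force: 0.0
```

```bash
python3 - <<'E'
from h import *
w=shot('wrist');sd=shot('side');t=shot('top');s=sense();print(s['t'],s['eef_pos'],s['ee_rot'],s['joint_pos'].round(2),s['wrist_force'],s['grip_width'])
print(proj(w,[[551,105.4,219],[477.7,62.4,283]]))
p=proj(sd,[[551,105.4,213]])[0].astype(int)
a=cv2.resize(w['frame'][:,:,::-1],(480,360)); b=cv2.resize(sd['frame'][p[1]-45:p[1]+45,p[0]-40:p[0]+40,::-1],(320,360),interpolation=cv2.INTER_CUBIC)
cv2.imwrite('pics/w5.png',np.hstack([a,b]));print(p)
E
```

```text
16.45 [529.87564823 104.5377779  321.4152899 ] [ 7.07419357e-01  7.06794043e-01 -1.07479501e-04  1.51553924e-04] [-0.99  0.37  0.92  1.78 -0.33  1.15  0.04] [-0.95232278 -0.79680973 -0.04109434] 85.44081657642064
[[278.55723351 193.29315434]
 [167.67452433 290.15977124]]
[235 172]
```

View pics/w5.png

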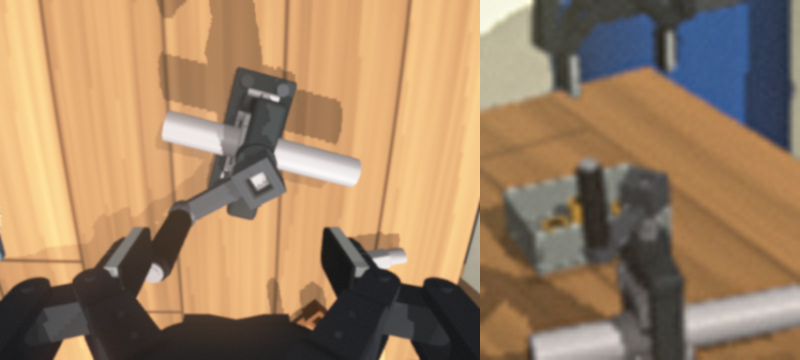

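The hub sits on the screw with the square showing inside the socket at (260,182). The grip top is at (155,272), as predicted. Now I go to the grip.

>>> drive_tool(deltas="-20 -26 0 0 0 0 -1;-22 -26 0 0 0 0 -1;0 0 0 0 0 0 -1;0 0 30 0 0 0 -1;0 0 30 0 0 0 -1;0 0 9 0 0 0 -1;0 0 0 0 0 0 -1;0 0 0 0 0 0 0.2;0 0 0 0 0 0 1;0 0 0 0 0 0 1;0 0 0 0 0 0 1;0 0 0 0 0 0 1;0 0 0 0 0 0 1")

```text
t: 18.08
eef_pos: [478.2, 62.1, 253.0]
ee_rot: [0.707, 0.707, 0.0, 0.0]
wrist_force: [-2.5, -0.8, 7.0]
grip_width: 22.6
grip_force: 58.2
```

```bash
python3 - <<'E'
import numpy as np
P=lambda a:np.round(85*np.array([np.sin(np.radians(a)),np.cos(np.radians(a))]),1)
for n in range(2):
    print(';'.join('%.1f %.1f .22 0 0 0 1'%tuple(P(210.5-10*(i+1))-P(210.5-10*i)) for i in range(18*n,18*n+18)))
E
```

```text
13.3 -6.4 .22 0 0 0 1;14.3 -4.0 .22 0 0 0 1;14.8 -1.4 .22 0 0 0 1;14.7 1.2 .22 0 0 0 1;14.4 3.7 .22 0 0 0 1;13.5 6.1 .22 0 0 0 1;12.2 8.4 .22 0 0 0 1;10.5 10.4 .22 0 0 0 1;8.6 12.1 .22 0 0 0 1;6.4 13.3 .22 0 0 0 1;4.0 14.3 .22 0 0 0 1;1.4 14.8 .22 0 0 0 1;-1.2 14.7 .22 0 0 0 1;-3.7 14.4 .22 0 0 0 1;-6.1 13.5 .22 0 0 0 1;-8.4 12.2 .22 0 0 0 1;-10.4 10.5 .22 0 0 0 1;-12.1 8.6 .22 0 0 0 1
-13.3 6.4 .22 0 0 0 1;-14.3 4.0 .22 0 0 0 1;-14.8 1.4 .22 0 0 0 1;-14.7 -1.2 .22 0 0 0 1;-14.4 -3.7 .22 0 0 0 1;-13.5 -6.1 .22 0 0 0 1;-12.2 -8.4 .22 0 0 0 1;-10.5 -10.4 .22 0 0 0 1;-8.6 -12.1 .22 0 0 0 1;-6.4 -13.3 .22 0 0 0 1;-4.0 -14.3 .22 0 0 0 1;-1.4 -14.8 .22 0 0 0 1;1.2 -14.7 .22 0 0 0 1;3.7 -14.4 .22 0 0 0 1;6.1 -13.5 .22 0 0 0 1;8.4 -12.2 .22 0 0 0 1;10.4 -10.5 .22 0 0 0 1;12.1 -8.6 .22 0 0 0 1
```

Start with a quarter turn and check the forces.

>>> drive_tool(deltas="6.7 -3.2 .11 0 0 0 1;6.6 -3.2 .11 0 0 0 1;14.3 -4.0 .22 0 0 0 1;14.8 -1.4 .22 0 0 0 1")

```text
t: 18.58
eef_pos: [464.5, 102.1, 253.2]
ee_rot: [0.708, 0.706, -0.002, -0.001]
wrist_force: [-22.2, -7.9, 37.3]
grip_width: 22.5
grip_force: 71.3
```

>>> drive_tool(deltas="14.7 1.2 .22 0 0 0 1;14.4 3.7 .22 0 0 0 1;13.5 6.1 .22 0 0 0 1;12.2 8.4 .22 0 0 0 1;10.5 10.4 .22 0 0 0 1;8.6 12.1 .22 0 0 0 1")

```text
t: 19.32
eef_pos: [504.2, 187.9, 251.4]
ee_rot: [0.704, 0.71, 0.001, -0.007]
wrist_force: [-15.9, 18.7, 21.2]
grip_width: 22.2
grip_force: 57.7
```

The forces are larger than expected, so I let it settle and look.

>>> drive_tool(deltas="0 0 0 0 0 0 1;0 0 0 0 0 0 1")

```text
t: 19.58
eef_pos: [505.6, 188.4, 251.8]
ee_rot: [0.704, 0.71, 0.003, -0.006]
wrist_force: [-13.7, 19.8, 19.4]
grip_width: 22.1
grip_force: 58.2
```

```bash
python3 - <<'E'
from h import *
w=shot('wrist');sd=shot('side');s=sense();print(s['t'],s['eef_pos'],R.from_quat(s['ee_rot']).as_matrix().round(3).tolist(),s['joint_pos'].round(2),s['wrist_force'],s['moment'],s['grip_width'])
p=proj(sd,[[551,105.4,213]])[0].astype(int)
a=cv2.resize(w['frame'][:,:,::-1],(480,360)); b=cv2.resize(sd['frame'][p[1]-60:p[1]+40,p[0]-45:p[0]+45,::-1],(320,360),interpolation=cv2.INTER_CUBIC)
cv2.imwrite('pics/w6.png',np.hstack([a,b]));print(p)
E
```

```text
19.675 [505.59127659 188.30506381 251.8695507 ] [[-0.008, 1.0, -0.005], [1.0, 0.008, 0.012], [0.012, -0.005, -1.0]] [-1.08  0.45  0.85  1.86 -0.41  1.01 -0.04] [-13.40537434  20.96602624  19.75321529] [ 3.84641179  2.87232052 -0.15522067] 22.018846275787304
[235 172]
```

View pics/w6.png

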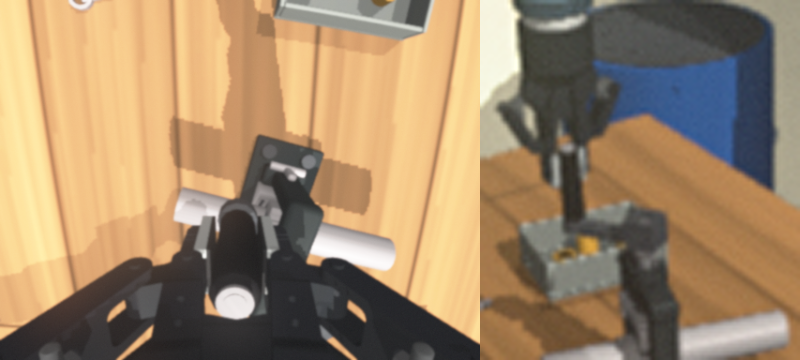

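The crank is still seated and gripped. The force is mainly radial outward, about 24 N. I test a small inward correction.

>>> drive_tool(deltas="0 0 -1 0 0 0 1;0 0 0 0 0 0 1")

```text
t: 19.92
eef_pos: [505.3, 187.7, 252.4]
ee_rot: [0.704, 0.71, 0.002, -0.006]
wrist_force: [-12.4, 18.6, 16.2]
grip_width: 22.1
grip_force: 58.4
```

>>> drive_tool(deltas="2 -1 0 0 0 0 1;0 0 0 0 0 0 1")

```text
t: 20.18
eef_pos: [504.9, 188.0, 252.2]
ee_rot: [0.705, 0.709, 0.002, -0.005]
wrist_force: [-9.9, 15.0, 12.5]
grip_width: 21.9
grip_force: 58.2
```

>>> drive_tool(deltas="3 -2 -1 0 0 0 1;3 -2 -1 0 0 0 1;0 0 0 0 0 0 1;0 0 0 0 0 0 1")

```text
t: 20.68
eef_pos: [502.4, 187.0, 253.0]
ee_rot: [0.707, 0.707, -0.0, -0.0]
wrist_force: [-1.1, 1.7, -3.5]
grip_width: 21.5
grip_force: 58.3
```

```bash
python3 - <<'E'
from h import *
s=sense();print(s['eef_pos'],s['wrist_force'],s['joint_pos'].round(3))
w=load('wrist')
for d in [0]:
    print(proj(w,[[505.6,188.3,281],[508,178.6,281],[551,105.4,217]])*480/512)
f=w['frame'];c=f[180:350,190:330]
cv2.imwrite('pics/w7.png',cv2.resize(c[:,:,::-1],(700,600),interpolation=cv2.INTER_CUBIC)) if 0 else None
g=cv2.cvtColor(f,cv2.COLOR_RGB2GRAY)
m=(g[290:345,215:290]>120).astype(np.uint8)
n,l,st,ce=cv2.connectedComponentsWithStats(m);i=1+st[1:,4].argmax();print('grip top px',ce[i]+[215,290],st[i])
for z in (278,281,283):print(onz(w,ce[i]+[215,290],z))
E
```

```text
[502.36582175 186.97936852 252.97691238] [-1.13977228  1.65244625 -3.45947027] [-1.096  0.446  0.863  1.872 -0.399  1.007 -0.061]
[[235.35270936 282.89380677]
 [241.09870473 303.27817228]
 [300.514836   327.6860611 ]]
grip top px [246.22004205 323.4639103 ] [   3   15   54   36 1427]
[503.78799348 176.08704832 278.        ]
[503.84520016 178.56511778 281.        ]
[503.88333794 180.21716409 283.        ]
```

The grip slid about 10 mm along the pads because the closing line was radial there. I regrasp at the grip with the closing line tangential, and turn the tool along with the crank from now on.

>>> drive_tool(deltas="0 0 0 0 0 0 0;0 0 0 0 0 0 -.5;0 0 0 0 0 0 -.5;-5 1.3 0 0 0 0 -.5;-5 1.3 0 0 0 -.143 -.5;0 0 1 0 0 -.143 -.5;0 0 0 0 0 -.143 -.5;0 0 0 0 0 -.143 -.5;0 0 0 0 0 0 -.5;0 0 0 0 0 0 .5;0 0 0 0 0 0 1;0 0 0 0 0 0 1;0 0 0 0 0 0 1")

```text
t: 22.3
eef_pos: [505.1, 176.8, 252.3]
ee_rot: [0.479, 0.878, -0.0, -0.0]
wrist_force: [-2.0, -1.6, 2.5]
grip_width: 22.9
grip_force: 58.5
```

```bash
python3 - <<'E'
from h import *
s=sense();print(s['t'],s['eef_pos'],s['ee_rot'],s['wrist_force'],s['joint_pos'].round(2),s['grip_width'])
q=s['ee_rot'];print(np.degrees(2*np.arctan2(q[1],q[0])),s['eef_pos'][:2]-[551,105.4])
E
```

```text
22.3 [505.12051224 176.75885657 252.25425998] [ 4.78633779e-01  8.78014531e-01 -3.59871089e-04 -2.42626577e-04] [-1.98161462 -1.59039663  2.47797269] [-0.98  0.4   0.72  1.87 -0.32  0.99  0.45] 22.870894605652055
122.80757429376332 [-45.87948776  71.35885657]
```

>>> drive_tool(deltas="-.3 7.4 .11 0 0 .0873 1;-.3 7.4 .11 0 0 .0873 1;-1.29 14.76 .22 0 0 .1745 1;-1.29 14.76 .22 0 0 .1745 1;-1.29 14.76 .22 0 0 .1745 1")

```text
t: 22.92
eef_pos: [561.7, 189.4, 251.1]
ee_rot: [0.752, 0.659, -0.001, -0.0]
wrist_force: [-3.8, -3.3, 1.4]
grip_width: 22.7
grip_force: 58.5
```

>>> drive_tool(deltas="-1.29 14.76 .22 0 0 .1745 1;-1.29 14.76 .22 0 0 .1745 1;-1.29 14.76 .22 0 0 .1745 1;-1.29 14.76 .22 0 0 .1745 1;-1.29 14.76 .22 0 0 .1745 1")

```text
t: 23.55
eef_pos: [622.1, 151.9, 249.8]
ee_rot: [0.96, 0.28, -0.001, -0.001]
wrist_force: [-6.8, 0.5, 2.0]
grip_width: 22.7
grip_force: 58.6
```

```bash
cat > st.py <<'E'
from h import *
s=sense();q=s['ee_rot'];e=s['eef_pos'];F=R.from_quat(q).inv().apply(s['wrist_force'])
d=e[:2]-[551,105.4]
print(s['t'],e.round(1),'yaw',np.degrees(2*np.arctan2(q[1],q[0])).round(1),'th',np.degrees(np.arctan2(d[1],d[0])).round(1),'r',np.hypot(*d).round(1),'Ftool',F.round(1),'j',s['joint_pos'].round(2),s['grip_width'].round(1))
E
python3 st.py
```

```text
Traceback (most recent call last):
  File "st.py", line 4, in <module>
    print(s['t'],e.round(1),'yaw',np.degrees(2*np.arctan2(q[1],q[0])).round(1),'th',np.degrees(np.arctan2(d[1],d[0])).round(1),'r',np.hypot(*d).round(1),'Ftool',F.round(1),'j',s['joint_pos'].round(2),s['grip_width'].round(1))
                                                                                                                                                                                                        ^^^^^^^^^^^^^^^^^^^^^
AttributeError: 'float' object has no attribute 'round'
```

```bash
sed -i "s/s\['grip_width'\].round(1)/s['grip_width']/" st.py; python3 st.py
```

```text
23.55 [622.1 151.9 249.8] yaw 32.5 th 33.2 r 85.0 Ftool [-5.5 -4.1 -2. ] j [-0.95  0.74  1.04  1.6  -0.67  1.2  -0.77] 22.68483897010752
```

>>> drive_tool(deltas="-1.29 14.76 .22 0 0 .1745 1;-1.29 14.76 .22 0 0 .1745 1;-1.29 14.76 .22 0 0 .1745 1;0 0 0 0 0 0 0;0 0 0 0 0 0 -.5;0 0 0 0 0 0 -.5;0 0 0 0 0 -.1745 -.5;0 0 0 0 0 -.1745 -.5;0 0 0 0 0 -.1745 -.5;0 0 0 0 0 -.1745 -.5;0 0 0 0 0 -.1745 -.5;0 0 0 0 0 -.1745 -.5")

```text
t: 25.05
eef_pos: [636.6, 110.2, 249.9]
ee_rot: [0.851, 0.525, 0.0, 0.0]
wrist_force: [-0.0, -0.2, 0.0]
grip_width: 64.0
grip_force: 0.0
```

```bash
python3 st.py
```

```text
25.05 [636.6 110.2 249.9] yaw 63.3 th 3.2 r 85.7 Ftool [-0.2  0.1 -0. ] j [-0.81  0.69  0.9   1.59 -0.58  1.15 -0.25] 63.99082871415708
```

>>> drive_tool(deltas="0 0 0 0 0 -.1745 -.5;0 0 0 0 0 -.1745 -.5;0 0 0 0 0 -.1745 -.5;0 0 0 0 0 -.1745 -.5;0 0 0 0 0 -.1745 -.5;0 0 0 0 0 -.1745 -.5;0 0 0 0 0 -.1745 -.5;0 0 0 0 0 -.1745 -.5;0 0 0 0 0 -.1745 -.5;0 0 0 0 0 -.1745 -.5;0 0 0 0 0 -.1745 -.5;0 0 1 0 0 -.1745 0;0 0 0 0 0 0 .5;0 0 0 0 0 0 1;0 0 0 0 0 0 1;0 0 0 0 0 0 1")

```text
t: 27.05
eef_pos: [636.7, 110.5, 249.1]
ee_rot: [-0.024, 1.0, 0.0, 0.0]
wrist_force: [1.2, 3.4, 2.5]
grip_width: 22.9
grip_force: 58.6
```

```bash
python3 st.py
```

```text
27.05 [636.7 110.5 249.1] yaw 182.8 th 3.4 r 85.9 Ftool [-1.4  3.4 -2.5] j [-0.51  0.55  0.39  1.57 -0.23  1.07  1.56] 22.943001754239212
```

>>> drive_tool(deltas=".3 -7.4 .11 0 0 .0873 1;.3 -7.4 .11 0 0 .0873 1;1.29 -14.76 .22 0 0 .1745 1;1.29 -14.76 .22 0 0 .1745 1;1.29 -14.76 .22 0 0 .1745 1;1.29 -14.76 .22 0 0 .1745 1;1.29 -14.76 .22 0 0 .1745 1;1.29 -14.76 .22 0 0 .1745 1;1.29 -14.76 .22 0 0 .1745 1;1.29 -14.76 .22 0 0 .1745 1")

```text
t: 28.3
eef_pos: [557.0, 18.5, 247.7]
ee_rot: [0.692, 0.722, 0.001, 0.003]
wrist_force: [3.9, -1.0, 1.0]
grip_width: 23.0
grip_force: 58.6
```

```bash
python3 st.py
```

```text
28.3 [557.   18.5 247.7] yaw 92.4 th -86.0 r 87.1 Ftool [-1.1  3.8 -0.9] j [-0.73  0.48  0.82  1.83 -0.41  1.01  0.3 ] 22.99968614205189
```

>>> drive_tool(deltas="2.3 -14.76 .22 0 0 .1745 1;2.0 -14.76 .22 0 0 .1745 1;1.29 -14.76 .22 0 0 .1745 1;1.29 -14.76 .22 0 0 .1745 1;1.29 -14.76 .22 0 0 .1745 1;1.29 -14.76 .22 0 0 .1745 1;1.29 -14.76 .22 0 0 .1745 1;1.29 -14.76 .22 0 0 .1745 1;1.29 -14.76 .22 0 0 .1745 1")

```text
t: 29.42
eef_pos: [464.2, 100.8, 244.8]
ee_rot: [1.0, 0.02, -0.003, 0.001]
wrist_force: [-7.9, -3.3, 11.3]
grip_width: 22.7
grip_force: 59.7
```

```bash
python3 st.py
```

```text
29.425 [464.2 100.8 244.8] yaw 2.3 th -177.0 r 86.9 Ftool [ -8.1   3.  -11.2] j [-1.24  0.5   1.23  2.03 -0.56  1.02 -1.26] 22.731171486642147
```

>>> drive_tool(deltas="0 0 0 0 0 0 0;0 0 0 0 0 0 -.5;0 0 0 0 0 -.08 -.5;1 0 0 0 0 -.1745 -.5;0 0 0 0 0 -.1745 -.5;0 0 0 0 0 -.1745 -.5;0 0 0 0 0 -.1745 -.5;0 0 0 0 0 -.1745 -.5;0 0 0 0 0 -.1745 -.5;0 0 0 0 0 -.1745 -.5;0 0 0 0 0 -.1745 -.5;0 0 0 0 0 -.1745 -.5;0 0 0 0 0 -.1745 -.5;0 0 0 0 0 -.1745 -.5;0 0 0 0 0 -.1745 -.5;0 0 0 0 0 -.1745 -.5;0 0 0 0 0 -.1745 -.5;0 0 0 0 0 -.1745 -.5;0 0 0 0 0 -.1745 -.5;0 0 0 0 0 -.1745 -.5")

```text
t: 31.92
eef_pos: [467.9, 102.4, 244.8]
ee_rot: [0.02, 1.0, -0.0, 0.0]
wrist_force: [0.5, 0.5, 0.3]
grip_width: 64.2
grip_force: 0.0
```

>>> drive_tool(deltas="0 0 0 0 0 -.095 0;0 0 1 0 0 0 .5;0 0 0 0 0 0 1;0 0 0 0 0 0 1;0 0 0 0 0 0 1")

```text
t: 32.55
eef_pos: [467.8, 102.8, 243.8]
ee_rot: [-0.024, 1.0, -0.0, 0.0]
wrist_force: [0.5, -3.2, 1.8]
grip_width: 22.4
grip_force: 58.4
```

```bash
python3 st.py
```

```text
32.55 [467.8 102.8 243.8] yaw 182.8 th -178.2 r 83.2 Ftool [-0.4 -3.3 -1.8] j [-0.71  0.27  0.48  2.   -0.15  0.91  1.46] 22.39962923288659
```

>>> drive_tool(deltas="0 7.41 .11 0 0 .0873 1;0 7.41 .11 0 0 .0873 1;-.1 7.41 .11 0 0 .0873 1;-.32 7.41 .11 0 0 .0873 1;-.32 7.41 .11 0 0 .0873 1;-.32 7.41 .11 0 0 .0873 1;-.32 7.41 .11 0 0 .0873 1;-.32 7.41 .11 0 0 .0873 1")

```text
t: 33.55
eef_pos: [485.4, 156.5, 242.7]
ee_rot: [0.321, 0.947, -0.001, 0.002]
wrist_force: [5.5, -8.7, -3.1]
grip_width: 22.7
grip_force: 58.7
```

```bash
python3 st.py
```

```text
33.55 [485.4 156.5 242.7] yaw 142.5 th 142.1 r 83.1 Ftool [-9.7 -3.6  3.2] j [-0.88  0.34  0.59  1.94 -0.23  0.93  0.74] 22.684698644090517
```

>>> drive_tool(deltas="-1.5 7.41 .11 0 0 .0873 1;-1 7.41 .11 0 0 .0873 1;-.32 7.41 .11 0 0 .0873 1;-.32 7.41 .11 0 0 .0873 1")

```text
t: 34.05
eef_pos: [507.3, 175.6, 242.0]
ee_rot: [0.481, 0.877, -0.002, 0.001]
wrist_force: [1.2, -8.3, 0.2]
grip_width: 22.6
grip_force: 58.9
```

```bash
python3 st.py
```

```text
34.05 [507.3 175.6 242. ] yaw 122.5 th 121.9 r 82.7 Ftool [-7.6 -3.5 -0.1] j [-0.93  0.41  0.66  1.87 -0.3   0.96  0.43] 22.58740731176628
```

>>> drive_tool(deltas="-1 7.41 .11 0 0 .0873 1;-.6 7.41 .11 0 0 .0873 1;-.32 7.41 .11 0 0 .0873 1;-.32 7.41 .11 0 0 .0873 1")

```text
t: 34.55
eef_pos: [534.2, 186.1, 241.4]
ee_rot: [0.626, 0.78, -0.002, 0.0]
wrist_force: [-1.9, -7.9, 1.9]
grip_width: 22.7
grip_force: 59.1
```

```bash
python3 st.py
```

```text
34.55 [534.2 186.1 241.4] yaw 102.5 th 101.7 r 82.4 Ftool [-7.3 -3.6 -1.9] j [-0.96  0.48  0.73  1.8  -0.37  1.    0.14] 22.65480825086591
```

>>> drive_tool(deltas="-.8 7.41 .11 0 0 .0873 1;-.32 7.41 .11 0 0 .0873 1;-.32 7.41 .11 0 0 .0873 1;-.32 7.41 .11 0 0 .0873 1")

```text
t: 35.05
eef_pos: [563.0, 186.9, 240.8]
ee_rot: [0.752, 0.66, -0.003, 0.0]
wrist_force: [-3.9, -7.5, 2.3]
grip_width: 22.8
grip_force: 59.1
```

```bash
python3 st.py
```

```text
35.05 [563.  186.9 240.8] yaw 82.5 th 81.6 r 82.4 Ftool [-7.9 -2.9 -2.2] j [-0.96  0.56  0.8   1.73 -0.45  1.05 -0.13] 22.8117550549012
```

>>> drive_tool(deltas="-.5 7.41 .11 0 0 .0873 1;-.32 7.41 .11 0 0 .0873 1;-.32 7.41 .11 0 0 .0873 1")

```text
t: 35.42
eef_pos: [583.7, 181.2, 240.2]
ee_rot: [0.831, 0.556, -0.003, -0.0]
wrist_force: [-6.8, -7.2, 4.0]
grip_width: 22.8
grip_force: 59.2
```

```bash
python3 st.py
```

```text
35.425 [583.7 181.2 240.2] yaw 67.5 th 66.6 r 82.5 Ftool [-9.3 -3.5 -4. ] j [-0.95  0.62  0.85  1.68 -0.51  1.09 -0.33] 22.812497473006673
```

>>> drive_tool(deltas="-1.3 7.41 .11 0 0 .0873 1;-.32 7.41 .08 0 0 .0873 1;-.32 7.41 .11 0 0 .0873 1")

```text
t: 35.8
eef_pos: [602.0, 170.5, 239.9]
ee_rot: [0.897, 0.443, -0.004, -0.001]
wrist_force: [-8.9, -5.0, 5.1]
grip_width: 22.4
grip_force: 59.4
```

```bash
python3 st.py
```

```text
35.8 [602.  170.5 239.9] yaw 52.6 th 51.9 r 82.6 Ftool [-9.4 -4.1 -5. ] j [-0.94  0.67  0.91  1.65 -0.57  1.12 -0.53] 22.422071397753886
```

>>> drive_tool(deltas="-.8 7.41 .08 0 0 .0873 1;-.32 7.41 .08 0 0 .0873 1;-.32 7.41 .11 0 0 .0873 1")

```text
t: 36.17
eef_pos: [616.8, 155.8, 239.5]
ee_rot: [0.947, 0.322, -0.004, -0.002]
wrist_force: [-10.8, -2.5, 5.9]
grip_width: 22.7
grip_force: 59.4
```

```bash
python3 st.py
```

```text
36.175 [616.8 155.8 239.5] yaw 37.6 th 37.5 r 82.9 Ftool [-10.1  -4.7  -5.8] j [-0.93  0.71  0.96  1.62 -0.63  1.16 -0.73] 22.695293538483714
```

>>> drive_tool(deltas="-.7 5.2 .07 0 0 .061 1;-.5 5.2 .07 0 0 .061 1")

```text
t: 36.42
eef_pos: [622.1, 147.9, 239.4]
ee_rot: [0.964, 0.265, -0.004, -0.002]
wrist_force: [-11.1, 2.3, 7.0]
grip_width: 22.9
grip_force: 59.5
```

```bash
python3 st.py
```

```text
36.425 [622.1 147.9 239.4] yaw 30.7 th 30.9 r 82.8 Ftool [-8.5 -7.7 -6.9] j [-0.92  0.73  0.99  1.61 -0.65  1.17 -0.81] 22.864826415469622
```

>>> drive_tool(deltas="0 .4 0 0 0 .0047 1;0 .4 0 0 0 .0047 1")

```text
t: 36.67
eef_pos: [622.5, 147.2, 239.4]
ee_rot: [0.965, 0.261, -0.004, -0.002]
wrist_force: [-10.7, -0.2, 6.6]
grip_width: 22.5
grip_force: 59.5
```

```bash
python3 st.py
```

```text
36.675 [622.5 147.2 239.4] yaw 30.3 th 30.3 r 82.8 Ftool [-9.4 -5.2 -6.5] j [-0.92  0.73  0.99  1.61 -0.65  1.17 -0.82] 22.540016470490073
```

>>> drive_tool(deltas="0 1.5 .02 0 0 .0175 1;0 1.5 .02 0 0 .0175 1;0 1.5 .02 0 0 .0175 1;0 .5 0 0 0 .006 1;0 .5 0 0 0 .006 1")

```text
t: 37.3
eef_pos: [624.9, 143.1, 239.3]
ee_rot: [0.973, 0.23, -0.004, -0.003]
wrist_force: [-10.7, 3.0, 6.1]
grip_width: 23.0
grip_force: 59.6
```

```bash
python3 st.py
```

```text
37.3 [624.9 143.1 239.3] yaw 26.6 th 27.0 r 82.9 Ftool [-8.3 -7.5 -6. ] j [-0.92  0.74  1.    1.6  -0.67  1.18 -0.87] 23.001924044480432
```

>>> drive_tool(deltas="-1 .5 0 0 0 .006 1;-1 .5 0 0 0 .006 1;-1 .5 0 0 0 .006 1;0 .5 0 0 0 .006 1")

```text
t: 37.8
eef_pos: [624.8, 141.5, 240.0]
ee_rot: [0.976, 0.219, -0.002, -0.003]
wrist_force: [-5.8, 5.2, 6.4]
grip_width: 23.0
grip_force: 59.7
```

```bash
python3 st.py
```

```text
37.8 [624.8 141.5 240. ] yaw 25.3 th 26.0 r 82.2 Ftool [-3.  -7.2 -6.4] j [-0.92  0.74  1.01  1.61 -0.67  1.18 -0.88] 22.99126330894309
```

>>> drive_tool(deltas="0 .5 0 0 0 .006 1")

```text
t: 37.92
eef_pos: [625.0, 141.0, 240.0]
ee_rot: [0.976, 0.216, -0.002, -0.003]
wrist_force: [-6.3, 4.6, 7.0]
grip_width: 23.0
grip_force: 59.7
```

```bash
python3 st.py
```

```text
37.925 [625. 141. 240.] yaw 25.0 th 25.7 r 82.1 Ftool [-3.8 -6.8 -7. ] j [-0.92  0.74  1.01  1.61 -0.67  1.18 -0.89] 22.96524093668339
```

>>> drive_tool(deltas="0 .5 0 0 0 .006 1")

```text
t: 38.05
eef_pos: [625.2, 140.6, 240.0]
ee_rot: [0.977, 0.213, -0.002, -0.003]
wrist_force: [-5.9, 4.4, 5.5]
grip_width: 22.8
grip_force: 59.7
```

```bash
python3 st.py
```

```text
38.05 [625.2 140.6 240. ] yaw 24.6 th 25.3 r 82.2 Ftool [-3.6 -6.5 -5.4] j [-0.92  0.74  1.01  1.61 -0.68  1.18 -0.89] 22.797729006178745
```

>>> drive_tool(deltas="0 .6 0 0 0 .007 1;0 .6 0 0 0 .007 1;0 .6 0 0 0 .007 1")

```text
t: 38.42
eef_pos: [626.0, 139.0, 240.0]
ee_rot: [0.979, 0.203, -0.002, -0.003]
wrist_force: [-7.3, 4.9, 6.7]
grip_width: 22.6
grip_force: 59.7
```

```bash
python3 st.py
```

```text
38.425 [626. 139. 240.] yaw 23.4 th 24.1 r 82.2 Ftool [-4.8 -7.4 -6.7] j [-0.92  0.75  1.01  1.61 -0.68  1.18 -0.91] 22.565900099356515
```

>>> drive_tool(deltas="0 .5 0 0 0 .006 1")

```text
t: 38.55
eef_pos: [626.2, 138.6, 239.9]
ee_rot: [0.98, 0.2, -0.002, -0.003]
wrist_force: [-5.5, 4.9, 5.1]
grip_width: 22.4
grip_force: 59.7
```

```bash
python3 st.py
```

```text
38.55 [626.2 138.6 239.9] yaw 23.1 th 23.8 r 82.2 Ftool [-3.2 -6.7 -5.1] j [-0.92  0.75  1.02  1.61 -0.68  1.18 -0.91] 22.363121911365845
```

Hand-tight at about 7 N. I release, rise clear and verify.

>>> drive_tool(deltas="0 0 -.5 0 0 0 .5;0 0 0 0 0 0 0;0 0 0 0 0 0 -.5;0 0 0 0 0 0 -1;0 0 0 0 0 0 -1;0 0 -15 0 0 0 -1;0 0 -30 0 0 0 -1;0 0 -40 0 0 0 -1;0 0 -40 0 0 0 -1;0 0 -20 0 0 0 -1;0 0 0 0 0 0 -1")

```text
t: 39.92
eef_pos: [628.5, 134.6, 387.1]
ee_rot: [0.98, 0.199, 0.001, -0.0]
wrist_force: [-0.4, -0.5, -0.3]
grip_width: 85.6
grip_force: 0.0
```

```bash
python3 st.py; python3 - <<'E'
from h import *
w=shot('wrist');sd=shot('side')
p=proj(sd,[[551,105.4,200]])[0].astype(int)
a=cv2.resize(w['frame'][:,:,::-1],(480,360)); b=cv2.resize(sd['frame'][p[1]-50:p[1]+50,p[0]-45:p[0]+45,::-1],(320,360),interpolation=cv2.INTER_CUBIC)
cv2.imwrite('pics/w8.png',np.hstack([a,b]))
E
```

```text
39.925 [628.5 134.6 387.1] yaw 22.9 th 20.7 r 82.8 Ftool [-0.5  0.3  0.3] j [-0.95  0.63  1.12  1.42 -0.57  1.43 -1.  ] 85.62506503485076
```

View pics/w8.png

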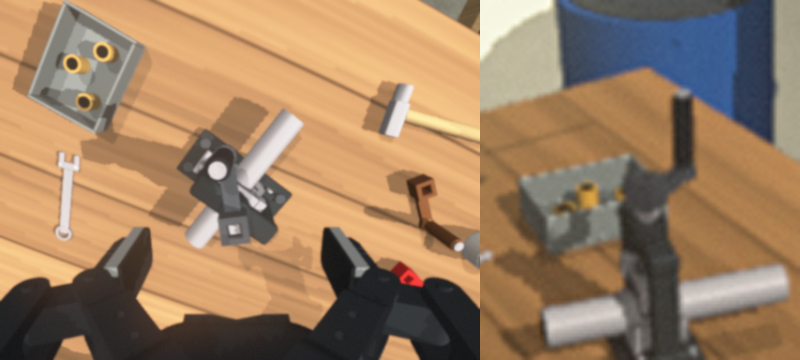

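```bash
python3 - <<'E'
from h import *
w=load('wrist');sd=load('side')
p=proj(sd,[[551,105.4,200]])[0].astype(int)
S=lambda u,v:((u-480)/320*90+p[0]-45,v/360*100+p[1]-50)
W=lambda u,v:(u*512/480-.5,v*512/480-.5)
print(tri([(w,W(217,170)),(sd,S(682,93))]),onz(w,W(217,170),271),onz(w,W(234,230),207))
E
```

```text
[628.50111838 152.11391518 263.45140306] [629.64928633 153.01566886 271.        ] [552.86771241 105.3702159  207.        ]
```

The crank is on and the pipe is clamped, but the grip seems to sit some degrees behind where I let go. I measure it more exactly.

```bash
python3 - <<'E'
from h import *
w=load('wrist');f=w['frame'];g=cv2.cvtColor(f,cv2.COLOR_RGB2GRAY)
c=g[150:270,195:300];m=(c>140).astype(np.uint8);hs=cv2.cvtColor(f,cv2.COLOR_RGB2HSV)[150:270,195:300,1];m&=(hs<60).astype(np.uint8)
n,l,st,ce=cv2.connectedComponentsWithStats(m)
for i in range(1,n):
    if st[i,4]>25:print(st[i],ce[i]+[195,150])
s=sense();Rm=R.from_quat(s['ee_rot'])
np.set_printoptions(linewidth=250);print(g[160:280:5,200:290:3])
for z in (266,271):
  P=onz(w,(231.5,181.3),z);print(P,Rm.inv().apply(P-s['eef_pos']))
E
```

```text
[  59    0   46   59 1427] [275.99369306 174.39103013]
[20 11 11 10 60] [220.45       165.63333333]
[ 27  22  20  20 308] [231.4512987 181.5      ]
[12 25  9  8 40] [210.725 178.475]
[ 59  48  30  27 283] [269.81272085 212.91519435]
[  3  72  36  43 923] [216.86782232 243.95124594]
[ 48  90  13  10 108] [249.0462963  244.36111111]
[[122  76  73  72  73  72  75 119  91  68  76  54  52  53  51  72 106  99 129 163 175 176 149 141 153 170 188 210 224 228]
 [ 76  72  73  72  72  78 157 220 185  72  51  53  51  52  54  54  67 102  71 101 126 127 145 158 175 195 216 226 229 230]
 [ 72  70  71  73  86 139 149  95  55  62  70  70  67  62  57  54  64  93  73  81 130 149 163 179 202 220 228 229 230 232]
 [ 88  88  71 104 144 129  76  57 144 220 225 222 217 134  66  56  83 110 102 140 153 169 186 207 223 228 229 230 230 213]
 [ 88  88 124 164 134  95  58 109 223 225 226 223 220 218 108  66  97 110 126 133 160 192 214 225 228 229 231 226 203 161]
 [ 72  69  72  85  60  58  58  81 212 225 227 225 224 210  84  81 102 110 131 148 167 196 226 228 228 230 220 156 134 160]
 [119  87  70  65  64  68  66
[... 1649 characters left out ...]
12 114 116 124 147 112  81  81  82  81 100]
 [177 193 223 226 228 226 203 160 157 159 170 169 128 105 105 112 119 116 126 145 148 153 156 169 177 175 147 114 145 168]
 [163 162 168 178 187 182 175 177 177 177 177 177 175 175 171 169 168 163 141 126 117 122 138 155 164 165 162 172 177 175]
 [187 185 179 172 165 161 165 169 172 174 175 175 178 177 177 176 177 176 164 150 148 145 141 141 122 117 128 140 150 158]
 [183 185 189 190 190 187 182 175 169 162 160 166 171 174 174 175 176 176 165 155 156 153 151 152 149 147 143 136 124 115]]
[628.09124114 152.26222668 266.        ] [  7.47870437 -15.42561013 118.59305769]
[629.45463517 152.47168613 271.        ] [  8.80754139 -15.09068423 113.59058497]
```

The grip stands at about 31.6°, roughly 8° behind. That is either socket play or a spring back. I regrasp it there and feel slowly.

>>> drive_tool(deltas="0 0 0 0 0 -.152 -1;3 -7 20 0 0 0 -1;3.5 -8.3 30 0 0 0 -1;0 0 35 0 0 0 -1;0 0 35 0 0 0 -1;0 0 20 0 0 0 -1;0 0 7 0 0 0 -1;0 0 0 0 0 0 0;0 0 0 0 0 0 .5;0 0 0 0 0 0 1;0 0 0 0 0 0 1;0 0 0 0 0 0 1;0 0 0 0 0 0 1")

```text
t: 41.65
eef_pos: [625.9, 151.7, 239.5]
ee_rot: [0.962, 0.273, 0.001, -0.0]
wrist_force: [1.4, 1.6, 3.7]
grip_width: 22.7
grip_force: 58.5
```

```bash
python3 st.py
```

```text
41.65 [625.9 151.7 239.5] yaw 31.7 th 31.7 r 88.1 Ftool [ 2.1 -0.6 -3.7] j [-0.92  0.73  0.98  1.6  -0.65  1.16 -0.81] 22.704849251472563
```

>>> drive_tool(deltas="0 1 0 0 0 .012 1;0 1 0 0 0 .012 1")

```text
t: 41.9
eef_pos: [626.8, 150.1, 239.3]
ee_rot: [0.965, 0.261, 0.0, -0.0]
wrist_force: [2.2, 3.1, 5.7]
grip_width: 22.6
grip_force: 58.5
```

```bash
python3 st.py
```

```text
41.9 [626.8 150.1 239.3] yaw 30.2 th 30.5 r 88.0 Ftool [ 3.4 -1.6 -5.7] j [-0.92  0.74  0.99  1.6  -0.66  1.17 -0.82] 22.627460835438846
```

>>> drive_tool(deltas="0 1 0 0 0 .012 1;0 1 0 0 0 .012 1")

```text
t: 42.15
eef_pos: [627.8, 148.7, 239.3]
ee_rot: [0.968, 0.249, 0.0, -0.001]
wrist_force: [1.2, 4.0, 6.6]
grip_width: 22.7
grip_force: 58.8
```

```bash
python3 st.py
```

```text
42.15 [627.8 148.7 239.3] yaw 28.9 th 29.4 r 88.1 Ftool [ 2.9 -2.9 -6.6] j [-0.92  0.74  0.99  1.6  -0.66  1.17 -0.84] 22.725432789371194
```

>>> drive_tool(deltas="0 1 0 0 0 .012 1;0 1 0 0 0 .012 1")

```text
t: 42.4
eef_pos: [628.5, 147.3, 239.3]
ee_rot: [0.971, 0.238, 0.0, -0.001]
wrist_force: [0.5, 4.4, 6.7]
grip_width: 23.3
grip_force: 58.7
```

```bash
python3 st.py
```

```text
42.4 [628.5 147.3 239.3] yaw 27.5 th 28.4 r 88.1 Ftool [ 2.5 -3.7 -6.7] j [-0.92  0.75  1.    1.6  -0.67  1.17 -0.86] 23.282097487483178
```

>>> drive_tool(deltas="0 1 0 0 0 .012 1;0 1 0 0 0 .012 1;0 1 0 0 0 .012 1")

```text
t: 42.78
eef_pos: [629.7, 145.2, 239.3]
ee_rot: [0.975, 0.221, 0.0, -0.001]
wrist_force: [0.1, 5.4, 7.5]
grip_width: 22.7
grip_force: 58.8
```

```bash
python3 st.py
```

```text
42.775 [629.7 145.2 239.3] yaw 25.5 th 26.8 r 88.2 Ftool [ 2.5 -4.9 -7.5] j [-0.92  0.75  1.01  1.6  -0.68  1.18 -0.89] 22.73504011836748
```

>>> drive_tool(deltas="0 1 0 0 0 .012 1;0 1 0 0 0 .012 1")

```text
t: 43.02
eef_pos: [630.4, 143.8, 239.3]
ee_rot: [0.978, 0.209, -0.0, -0.002]
wrist_force: [-1.9, 5.2, 8.0]
grip_width: 22.8
grip_force: 58.8
```

```bash
python3 st.py
```

```text
43.025 [630.4 143.8 239.3] yaw 24.1 th 25.8 r 88.2 Ftool [ 0.4 -5.6 -8. ] j [-0.92  0.75  1.01  1.6  -0.68  1.18 -0.91] 22.78535529394277
```

>>> drive_tool(deltas="0 .8 0 0 0 .01 1;0 .8 0 0 0 .01 1")

```text
t: 43.28
eef_pos: [630.9, 142.8, 239.3]
ee_rot: [0.98, 0.199, -0.0, -0.002]
wrist_force: [-2.0, 6.0, 8.8]
grip_width: 22.1
grip_force: 58.8
```

```bash
python3 st.py
```

```text
43.275 [630.9 142.8 239.3] yaw 23.0 th 25.1 r 88.3 Ftool [ 0.4 -6.3 -8.8] j [-0.91  0.76  1.01  1.59 -0.69  1.18 -0.92] 22.109833039259566
```

>>> drive_tool(deltas="0 .6 0 0 0 .007 1;0 .6 0 0 0 .007 1")

```text
t: 43.52
eef_pos: [631.4, 141.8, 239.3]
ee_rot: [0.981, 0.193, -0.0, -0.002]
wrist_force: [-1.5, 7.4, 7.8]
grip_width: 22.7
grip_force: 58.8
```

```bash
python3 st.py
```

```text
43.525 [631.4 141.8 239.3] yaw 22.2 th 24.4 r 88.3 Ftool [ 1.4 -7.5 -7.8] j [-0.91  0.76  1.02  1.59 -0.69  1.18 -0.93] 22.700959232532572
```

Same stop, same 7 N: the screw held and the rest was socket play. I ease off, let go and rise.

>>> drive_tool(deltas="0 -1.5 -.5 0 0 0 1;0 -1.5 0 0 0 0 .5;0 0 0 0 0 0 0;0 0 0 0 0 0 -.5;0 0 0 0 0 0 -1;0 0 0 0 0 0 -1;0 0 -15 0 0 0 -1;0 0 -30 0 0 0 -1;0 0 -40 0 0 0 -1;0 0 -40 0 0 0 -1;0 0 -20 0 0 0 -1;0 0 0 0 0 0 -1;0 0 0 0 0 0 -1")

```text
t: 45.15
eef_pos: [630.0, 142.1, 382.9]
ee_rot: [0.981, 0.192, -0.001, -0.0]
wrist_force: [0.4, -0.5, -0.3]
grip_width: 85.1
grip_force: 0.0
```

```bash
python3 st.py; python3 - <<'E'
from h import *
w=shot('wrist');f=w['frame'];g=cv2.cvtColor(f,cv2.COLOR_RGB2GRAY);hs=cv2.cvtColor(f,cv2.COLOR_RGB2HSV)[:,:,1]
p=proj(w,[[626,150,271]])[0].astype(int)
m=((g>190)&(hs<60)).astype(np.uint8)[p[1]-30:p[1]+30,p[0]-30:p[0]+30]
n,l,st,ce=cv2.connectedComponentsWithStats(m)
for i in range(1,n):
    if 150<st[i,4]<500:print(st[i],onz(w,ce[i]+p-30,271))
print(hand_in())
E
```

```text
45.15 [630.  142.1 382.9] yaw 22.1 th 24.9 r 87.1 Ftool [0.2 0.6 0.3] j [-0.95  0.64  1.12  1.42 -0.57  1.43 -1.02] 85.13839065827234
[ 22  17  18  18 261] [629.8230231  151.63428956 271.        ]
the job is handed in; nothing more can be done
None
```

The job is handed in at about 45 s: the crank is seated on the screw, the pipe is clamped at about 7 N (hand-tight), and the gripper is open and clear. After each release the grip settled back about 8°, which I put down to socket play because a second pull met 7 N at the same stop.

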